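Move a sharp angle piece with locking pliers

ROBOT

A 6-joint arm with a two-finger parallel gripper is mounted at the origin on the work surface. World frame = base frame: x ahead of the robot, y to its left, z up, the work surface at z = 0. Lengths are in m, angles in degrees, forces in N, time in s.
With the tool pointing down it reaches from about 0.325 to 0.85 m from the base axis. Payload 15.5 kg.
Tool frame: the origin (TCP) lies at the very end of the fingers, on their centre line; the grasp point (between the pads) lies arm.grip_depth behind it (arm.grip_depth is the distance from the TCP to the grasp point, in m); z points along the fingers, y is the line along which they close (so a half turn about z gives the same grasp; the last joint's range is limited). The gripper opens to 91 mm and grips with 3 to 60 N. Pads are 32 mm wide; open, the fingers measure 118 mm over their backs; the gripper's body (76 mm by 178 mm) begins 60 mm behind the grasp point.
Start: joints at [-73.826, 28.281, 77.091, -0, 74.628, -5.472], TCP at [0.231, -0.581, 0.179] pointing down, gripper open.
Joint ranges: [-166.48, 166.48], [-47.26, 123.95], [12.59, 153.08], [-70.14, 250.14], [6.76, 159.57], [-176.63, 176.63]. Speed limits (degrees/s): [108.29, 108.29, 147.25, 172.46, 172.46, 172.46].

INTERFACE

Orientations are given as a 3x3 rotation matrix whose columns are the frame's x, y, z axes.
In Python, from rig import arm gives the robot as it stands. Calls block until the motion is done:
- arm.move_to(position, orientation): joint-space move of the TCP to a pose.
- arm.move_l(position, orientation=None, feed=0.15): straight line of the TCP; orientation=None keeps the orientation; feed is the mean speed in m/s.
- arm.move_joints(angles): joint-space move.
- arm.grip(opening): finger opening in m; the grip force is fixed at half the most; returns when the fingers have stopped.
- arm.sleep(seconds).
- arm.solve_ik(position, orientation): joint angles nearest the present ones, or None.
- arm.snapshot(name): name is "side" or "top" or "wrist"; returns the picture (420x560x3 uint8, red, green, blue); there is no depth.
- arm.get_calibration(name): a dict with "intrinsics" (3x3 intrinsics, pixels), "cam_to_world" (4x4, takes a point from camera to world coordinates). Camera axes: x right, y down, z forward; pixel columns grow to the right and rows downward; lengths in m; the calibration is good to about 2 mm. The wrist camera is an equidistant fisheye: a pixel r from the principal point sees the ray r / f radians off the axis. A picture is of the moment at which its call begins: read the wrist's pose just before it. get_calibration takes no time and is no camera call; for the wrist camera it gives the pose at the moment of the call.
A pose or a line that the arm cannot do raises arm.Unreachable and nothing moves.
- arm.sign_off(): hands the job in; it is judged then, once.
Readings, each from a call of its own:
- arm.current_t(): time.
- arm.current_joint_positions(): joint angles.
- arm.current_dq(): joint speeds.
- arm.current_tau(): joint torques, N m.
- arm.current_ee_pos(): TCP position.
- arm.current_tool_rot(): TCP orientation.
- arm.current_force(): force on the tool from outside, world axes, zero at the start.
- arm.current_torque(): the same for the moment, N m.
- arm.current_width(): finger opening in m.
- arm.current_grasp_force(): force on a finger pad.
Only numpy, scipy, OpenCV 4.12 (cv2) and the standard library are available. Lean on these libraries where they do the work, as an engineer would, in place of code of your own. Each camera call takes 0.05 s, during which the arm holds its last target. There are 200 camera calls.

TASK

The freshly cut aluminium angle on the square plate has razor-sharp burrs, so do not touch it with the fingers: put the jaws of the locking pliers over the end of its upright leg, squeeze the handles until they lock, then lift it across with the pliers and stand it, on its flat leg, in the middle of the round plate. There let go of the locked handles, work the release lever to free the pliers, and lay them flat on the bench well clear of the angle. Leave the brush, the can and the steel block alone.

Things in the scene. Friction and masses are not known exactly. Their poses are not given: they have to be found in the camera images.
- pliers: Locking pliers of plain steel, 207 mm long, 0.46 kg, lying flat on the bench. Origin: underside, under the centre of the dark housing; x points to the jaws, y to the side of the moving handle and jaw, z up. Best carried by the housing (x -16 to 16, y -18 to 18, z 9 to 32 mm, a foot below its rear), gripped across y: open they balance at x -30, with the angle in the jaws at x -8.
- squeeze_point (a point): Point on the pliers at x -75, y 12, z 16 mm, midway between the open handles. Squeeze here across the outer sides of both: about 63 mm open, 41 mm locked, up to about 22 N. Both handles: z 4 to 28 mm. Fixed handle: x -141 to -16, y -20 to -8, a foot and a 9 mm screw knob at its tail. Moving handle: pivot at x -14, y 14, runs back to x -92.
- squeeze_handle (a joint): Angle of the moving handle: 0 is open (a spring holds it there), 0.33 squeezed home (a hard grip presses it a little further), over centre at 0.29. With the angle's leg between the jaws it then stays locked near 0.33 by itself, also while carried; with nothing between the jaws it springs open again.
- jaw_mouth (a point): Point on the pliers at x 47, y 0, z 24 mm, in the middle of the jaws' length. Jaws: x 36 to 58, z 16 to 32 mm. Fixed jaw face at y -2.5; the moving jaw face stands open at y of about 13 (at x 37) to 24 (its tip) and comes parallel at y 2.5 on the angle's 5 mm leg. While closing it pushes the leg against the fixed jaw; it then clamps with about 20 N.
- release_lever: Steel paddle 46 mm long, 5 mm thick, 20 mm high (z 6 to 26), on the outer (-y) side of the fixed handle. Origin: its pivot, at x -92, y -20, z 0 mm of the pliers; it runs back to x -138. With the handle open it lies against the fixed handle; as the handle locks it swings out 0.5 rad about z, its end then at x -132, y -50.
- pinch_point (a point): Point on the pliers at x -123, y -28, z 16 mm: when locked, midway between the swung-out end of the release lever and the inner side (y -8) of the fixed handle's tail. Pinch across y here, from about 42 mm: a few newtons, pressing the lever about 10 mm towards the tail, trip the pliers, which spring open by themselves. Clear for fingers on both sides.
- angle: Loose aluminium angle, 80 mm long, 0.12 kg, standing on its flat leg. Origin: underside, under the middle of the upright leg; x along its length (ends at -40, 40 mm). Upright leg y -2.5 to 2.5, 45 mm high; flat leg 5 mm thick, to y 42.5. Its -x end is free for the pliers, flat on the bench, their x along its x; jaws 20 mm over the leg: their origin 78 mm behind its.
- square_plate: Fixed steel plate 120 x 110 x 6 mm on the bench, on which the angle stands at first. Origin under its centre. The jaws and the housing's front pass over it.
- round_plate: Fixed round steel plate, 130 mm across, 6 mm thick, empty at first: the destination. Origin under its centre; its x points the way the jaws may well point when setting down (the bench behind is free for the pliers).
- brush: Bystander: a hand brush lying on the bench.
- can: Bystander: a low tin 70 mm across, 60 mm high, standing. Origin under its centre.
- steel_block: Bystander: a steel block 70 x 50 x 40 mm. Origin under its centre.
Things that resemble listed ones, but are neither listed nor needed, are in the scene too. Several things look just like the pliers: the one meant starts farthest to the robot's left. Leave any yellow look-alike of the round_plate alone.

How it is judged:
By the outcome, as a careful person would: the job done as asked, in the order asked, and still so for the second after the job is handed in, with the robot touching nothing.
It also fails if it takes over 67 s, if anything falls off the work surface, if the arm or the gripper's body presses on something with over 40 N, if the wrist force passes 120 N, or if a joint passes its speed limit or range.

## Working session

There is one attempt and no reset: what is moved stays moved. The work goes in short steps, each a Python script; the robot and the scene stay as the last script left them, time stands still between calls to the robot, and variables do not carry over. Pictures are saved under pics/ and viewed, at most 10 in all, crops included, and the job is handed in when it is done.

```bash
ls; mkdir -p pics
python3 - <<'E'
from rig import arm
import cv2,numpy as np
for n in("top","side"):
    im=arm.snapshot(n); cv2.imwrite(f"pics/{n}0.png",im[:,:,::-1]); c=arm.get_calibration(n); print(n,np.round(c["intrinsics"],1).tolist(),np.round(c["cam_to_world"],3).tolist())
print(arm.grip_depth,arm.current_t())
E
```

```text
pics
top [[537.9, 0.0, 281.8], [0.0, 537.9, 208.2], [0.0, 0.0, 1.0]] [[-0.001, -0.977, 0.212, 0.163], [-1.0, 0.002, 0.004, 0.047], [-0.005, -0.212, -0.977, 1.616], [0.0, 0.0, 0.0, 1.0]]
side [[499.6, 0.0, 280.1], [0.0, 499.6, 210.1], [0.0, 0.0, 1.0]] [[-0.965, -0.161, 0.206, 0.198], [-0.261, 0.538, -0.802, 1.215], [0.018, -0.828, -0.561, 0.837], [0.0, 0.0, 0.0, 1.0]]
0.0188 0.1
```

View pics/top0.png

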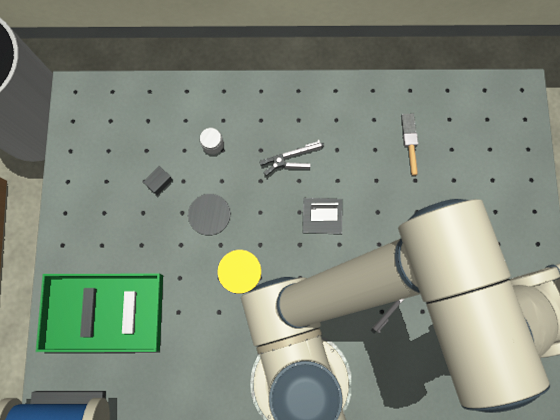

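View pics/side0.png

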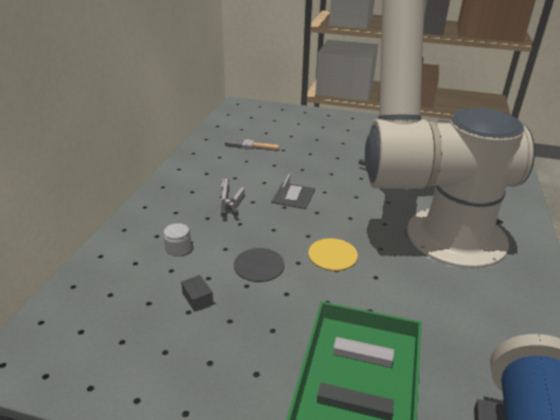

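The top view shows the pliers at about (290,160) with jaws to the left, and the angle on the square plate at (323,215). The grey round plate is at (209,214), with a yellow look-alike at (239,271), the can at (211,140), the block at (157,180) and the brush at (410,145). Another pair of pliers is partly hidden at (388,315).

```bash
cat > h.py <<'E'
from rig import arm
import cv2,numpy as np
def ray(n,uv,c=None):
    c=c or arm.get_calibration(n);K=c["intrinsics"];T=np.array(c["cam_to_world"])
    x=(uv[0]-K[0][2])/K[0][0];y=(uv[1]-K[1][2])/K[1][1]
    if n=="wrist":
        r=np.hypot(x,y);s=np.sin(r)/max(r,1e-9);d=np.array([x*s,y*s,np.cos(r)])
    else: d=np.array([x,y,1.])
    return T[:3,3],T[:3,:3]@d
def at(n,uv,z,c=None):
    o,d=ray(n,uv,c);return (o+d*(z-o[2])/d[2])
def down(yaw): # tool y axis (closing) along world angle yaw (deg), z down
    a=np.radians(yaw);y=np.array([np.cos(a),np.sin(a),0]);z=np.array([0,0,-1.]);return np.column_stack([np.cross(y,z),y,z])
def shot(n,name):
    c=arm.get_calibration(n);im=arm.snapshot(n);return im,c
def rectify(im,c,cx,cy,half,z,px=560,h=420):
    """world-aligned plane image (up=+x, left=+y) at height z; scale px/(2*half)"""
    K=c["intrinsics"];T=np.array(c["cam_to_world"]);s=2*half/px
    v,u=np.mgrid[0:h,0:px].astype(float)
    P=np.stack([cx-(v-h/2)*s,cy-(u-px/2)*s,np.full_like(u,z)],-1)-T[:3,3]
    q=P@T[:3,:3];rr=np.hypot(q[...,0],q[...,1]);th=np.arctan2(rr,q[...,2])/np.maximum(rr,1e-9)
    return cv2.remap(im,(K[0][0]*q[...,0]*th+K[0][2]).astype(np.float32),(K[1][1]*q[...,1]*th+K[1][2]).astype(np.float32),cv2.INTER_LINEAR)
E
python3 - <<'E'
from h import *
for k,p,z in[("housing",(280,160),.03),("jaw",(266,165),.024),("tailA",(322,143),.016),("tailB",(309,167),.016),("angle",(323,215),.006),("round",(209,214),.006),("can",(211,135),.06),("block",(158,178),.04),("brush",(410,145),.01),("yellow",(239,271),.0)]:
    print(k,np.round(at("top",p,z),3))
c=arm.get_calibration("wrist");T=np.array(c["cam_to_world"]);R=arm.current_tool_rot();p=arm.current_ee_pos()
print(np.round(R,2).tolist(),np.round(R.T@(T[:3,3]-p),3),np.round(R.T@T[:3,:3],2).tolist(),np.array(c["intrinsics"])[0])
for yaw in(0,90,-90,180,45):
  print(yaw,arm.solve_ik([.55,.0,.4],down(yaw)))
E
```

```text
housing [0.658 0.059 0.03 ]
jaw [0.644 0.102 0.024]
tailA [ 0.718 -0.072  0.016]
tailB [ 0.64  -0.03   0.016]
angle [ 0.49  -0.072  0.006]
round [0.494 0.277 0.006]
can [0.729 0.269 0.06 ]
block [0.599 0.43  0.04 ]
brush [ 0.712 -0.348  0.01 ]
yellow [0.321 0.183 0.   ]
[[0.93, 0.37, -0.0], [0.37, -0.93, 0.0], [0.0, -0.0, -1.0]] [ 0.068 -0.001 -0.205] [[-0.0, -0.97, -0.24], [1.0, -0.0, -0.0], [-0.0, -0.24, 0.97]] [325.1922621    0.         280.68646784]
0 [-6.22099496e+00  1.43083809e+01  6.54140832e+01 -2.54444375e-14
  1.00277536e+02 -6.22099496e+00]
90 [-6.22099496e+00  1.43083809e+01  6.54140832e+01 -2.54444375e-14
  1.00277536e+02 -9.62209950e+01]
-90 [-6.22099496e+00  1.43083809e+01  6.54140832e+01 -2.54444375e-14
  1.00277536e+02  8.37790050e+01]
180 [-6.22099496e+00  1.43083809e+01  6.54140832e+01 -2.54444375e-14
  1.00277536e+02  1.73779005e+02]
45 [-6.22099496e+00  1.43083809e+01  6.54140832e+01 -2.54444375e-14
  1.00277536e+02 -5.12209950e+01]
```

Run:
```python
from h import *
arm.move_to([.52,.04,.24],down(-90))
im,c=shot("wrist","w");np.save("w1.npy",im);import pickle;pickle.dump(c,open("w1.pkl","wb"))
r=rectify(im,c,.58,.06,.28,.006,800,600)
cv2.imwrite("pics/w1.png",r[:,:,::-1]);print(arm.current_t(),np.round(c["cam_to_world"],3).tolist())
```

```text
2.5917 [[-0.002, -0.971, -0.238, 0.587], [-1.0, 0.002, 0.001, 0.041], [-0.0, 0.238, -0.971, 0.445], [0.0, 0.0, 0.0, 1.0]]
```

View pics/w1.png

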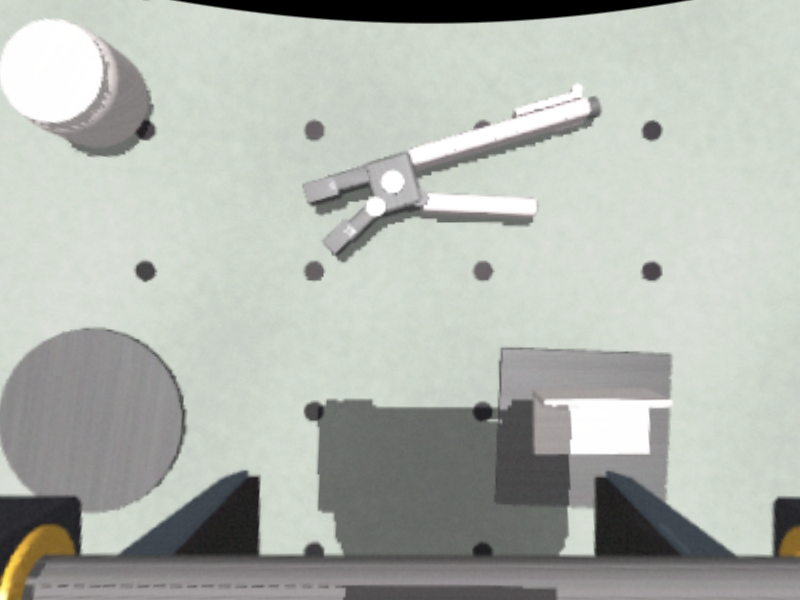

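The wrist view, rectified at 0.7 mm/px, shows the pliers' housing at (395,181), the fixed handle running to (598,105) and the jaws at about (320,190) and (340,240). The angle's upright leg is at row 400 with its flat leg towards the robot, so its +x is world +y. The round plate is centred at about (92,420). I'll go above the pliers for a close look.

Run:
```python
from h import *
import pickle
arm.move_to([.665,.06,.15],down(16))
im,c=shot("wrist","w");np.save("w2.npy",im);pickle.dump(c,open("w2.pkl","wb"))
r=rectify(im,c,.67,.03,.14,.028,800,500)
im1=np.load("w1.npy");c1=pickle.load(open("w1.pkl","rb"))
r1=rectify(im1,c1,.49,-.07,.10,.051,400,340); r1b=rectify(im1,c1,.49,.277,.10,.006,400,340)
cv2.imwrite("pics/w2.png",r[:,:,::-1]);cv2.imwrite("pics/w2b.png",np.hstack([r1,r1b])[:,:,::-1])
# round plate by contour
p=at("top",(209,214),.006)
g=cv2.cvtColor(r1b,cv2.COLOR_RGB2GRAY);_,m=cv2.threshold(g,0,255,cv2.THRESH_BINARY_INV+cv2.THRESH_OTSU)
k=max(cv2.findContours(m,0,1)[0],key=cv2.contourArea);(u,v),rad=cv2.minEnclosingCircle(k)
print("round wrist",.49-(v-170)*.0005,.277-(u-200)*.0005,rad*.0005)
t=arm.snapshot("top");ct=arm.get_calibration("top")
crop=cv2.cvtColor(t,cv2.COLOR_RGB2GRAY)[180:246,175:235];_,m=cv2.threshold(crop,0,255,cv2.THRESH_BINARY_INV+cv2.THRESH_OTSU)
m=cv2.morphologyEx(m,cv2.MORPH_OPEN,np.ones((9,9)))
k=max(cv2.findContours(m,0,1)[0],key=cv2.contourArea);e=cv2.fitEllipse(k);print(e,"round top",at("top",(e[0][0]+175,e[0][1]+180),.006))
print(arm.current_t())
```

```text
round wrist 0.47125183868408205 0.30089955902099613 0.1005713348388672Traceback (most recent call last):
  File "<stdin>", line 17, in <module>
ValueError: max() iterable argument is empty
```

View pics/w2.png

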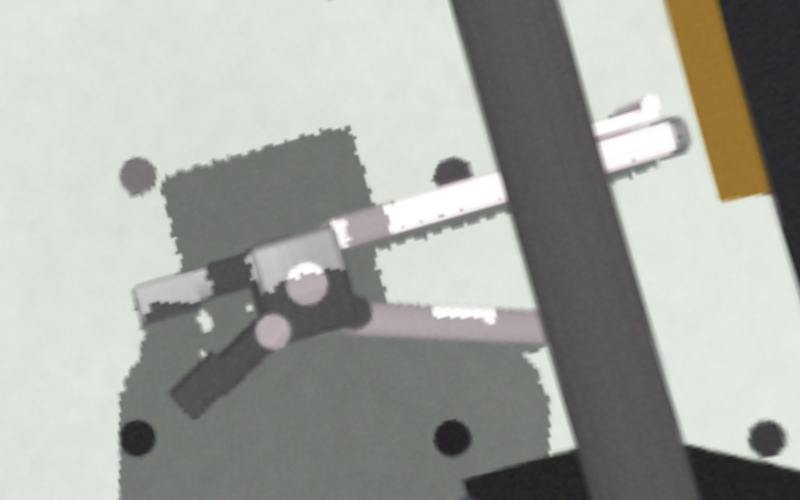

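View pics/w2b.png

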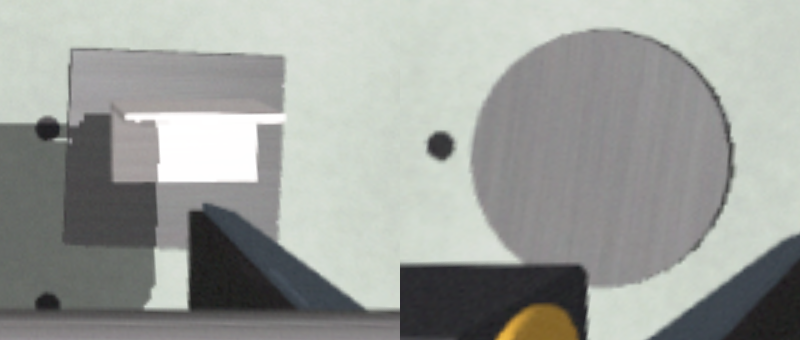

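The close view shows the pliers' housing centred at about (302,282) and the tail at (685,135). That agrees with the given sizes (143 mm back and 14.2 mm to the side), so the heading is about 105.3°. The leg's top strip is centred at (204,118) and measures 81 × 5 mm. The round plate is 131 mm across, centred near (.496,.276).

Run:
```python
from h import *
import pickle
im1=np.load("w1.npy");c1=pickle.load(open("w1.pkl","rb"))
g=cv2.cvtColor(rectify(im1,c1,.49,-.07,.10,.051,400,340),cv2.COLOR_RGB2GRAY)
us=np.arange(135,276);vs=np.array([100+np.argmax(g[100:130,u]>228) for u in us]);s,b=np.polyfit(us,vs,1)
print("slope deg",np.degrees(np.arctan(s)),"row mid",s*204+b,"res",np.std(vs-s*us-b))
row=g[int(round(s*204+b))+3];w=np.where(row>228)[0];print("ends",w.min(),w.max())
X=.49-(s*204+b+5-170)*.0005;Y=-.07-((w.min()+w.max())/2-200)*.0005;H=90-np.degrees(np.arctan(s));print("leg",X,Y,H)
np.save("leg.npy",[X,Y,H])
o=np.array([.6586,.065]);a=np.radians(105.3);o=o+.001*np.array([np.cos(a),np.sin(a)])
R=down(15.3)
arm.move_to([*o,.07],R);arm.move_l([*o,.008],feed=.12);print(arm.grip(.03),arm.current_width(),arm.current_grasp_force())
arm.move_l([*o,.04],feed=.12)
d=np.array([np.cos(np.radians(H)),np.sin(np.radians(H))]);n=np.array([-d[1],d[0]])
p=np.array([X,Y])-d*.125-n*.0035
R=down(H-90)
print(p,arm.solve_ik([*p,.04],R))
arm.move_l([*p,.045],R,feed=.25)
im,c=shot("wrist","w");np.save("w3.npy",im);pickle.dump(c,open("w3.pkl","wb"))
r=rectify(im,c,X,Y-.06,.12,.030,800,500);cv2.imwrite("pics/w3.png",r[:,:,::-1])
print(arm.current_t(),arm.current_width(),arm.current_force(),arm.current_torque())
```

```text
slope deg 0.518760487772762 row mid 113.81364070950526 res 0.6599885905426158
ends 126 286
leg 0.5155931796452473 -0.07300000000000001 89.48123951222723
False 0.030047564780736304 0.0
[ 0.51796129 -0.19802657] [-2.70928452e+01  3.27677747e+01  9.55828138e+01 -2.54444375e-14
  5.16494114e+01 -2.65740847e+01]
8.275 0.030271799411168494 [-0.12050333 -0.83019126  0.80079721] [-0.0230363  -0.11941107  0.0098625 ]
```

View pics/w3.png

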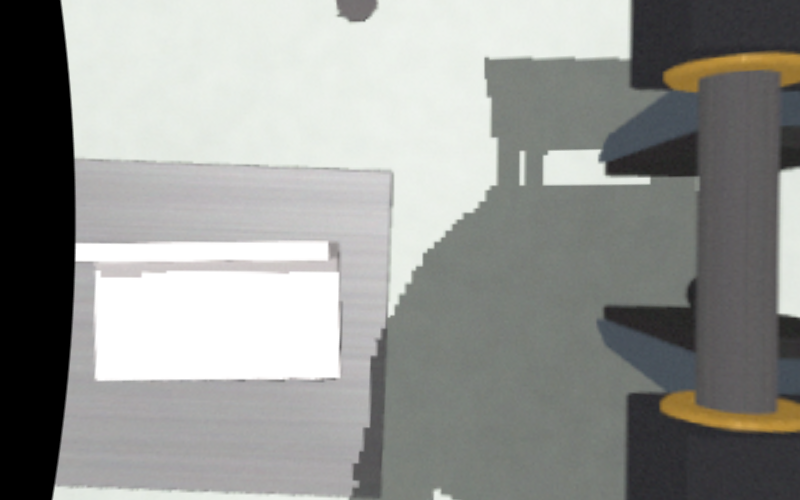

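The fingers closed to 30 mm with no force, so the pliers weren't picked up. The view shows no pliers at the fingers, only the angle with its leg at row 250, ending at column 330. I'll find out where the pliers are now.

Run:
```python
from h import *
import pickle
arm.grip(.085)
arm.move_to([.63,.0,.2],down(-90))
im,c=shot("wrist","w");np.save("w4.npy",im);pickle.dump(c,open("w4.pkl","wb"))
r=rectify(im,c,.66,.04,.16,.028,800,500);t=arm.snapshot("top")
cv2.imwrite("pics/w4.png",r[:,:,::-1])
print(arm.current_t(),np.round(np.array(c["cam_to_world"])[:3,3],3),arm.current_ee_pos())
```

```text
11.0833 [0.697 0.001 0.404] [ 6.29760012e-01 -4.02236849e-04  1.99669071e-01]
```

View pics/w4.png

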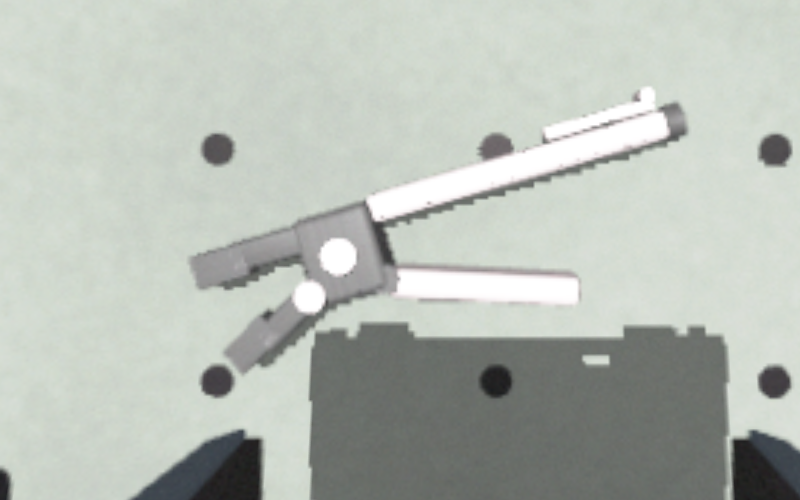

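The pliers have barely moved: the housing is at (345,254), so the origin is about (.659,.062) and the heading about 106°. I'll retry, reading the pose and forces along the way.

Run:
```python
from h import *
o=np.array([.6589,.063]);a=np.radians(105.8)
R=down(15.8)
arm.move_to([*o,.06],R);arm.move_l([*o,.007],feed=.15);print(arm.current_ee_pos(),arm.current_width(),arm.current_force())
for w in(.045,.038,.034,.030):
    r=arm.grip(w);print(w,r,arm.current_width(),arm.current_grasp_force(),arm.current_force(),arm.current_t())
    if arm.current_grasp_force()>5:break
```

```text
[0.65909651 0.06293277 0.00740415] 0.08493963734134723 [ 0.74278488 -0.53580475  1.43754164]
0.045 False 0.04508735653007346 0.0 [-0.07064242  0.73426052  0.64158258] 13.9417
0.038 False 0.03781435638995659 0.0 [0.12262629 0.08281323 0.10173367] 14.2833
0.034 False 0.03397025437935657 0.0 [-0.02652306 -0.1014252  -0.18525062] 14.575
0.03 False 0.030128963382447808 0.0 [ 1.27761543 -0.30768816 -0.52543419] 14.8667
```

Run:
```python
from h import *
im,c=shot("wrist","w");s=arm.snapshot("side");t=arm.snapshot("top")
z=lambda a,f,sz:cv2.resize(a,sz,interpolation=cv2.INTER_CUBIC)
a=cv2.resize(s[150:250,170:303],(400,300),interpolation=cv2.INTER_CUBIC);b=cv2.resize(t[110:200,230:350],(400,300),interpolation=cv2.INTER_CUBIC)
w=cv2.resize(im[60:360,40:520],(480,300))
cv2.imwrite("pics/m5.png",np.vstack([np.hstack([a,b]),np.pad(w,((0,0),(0,320),(0,0)))])[:,:,::-1])
```

```text
(no output)
```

View pics/m5.png

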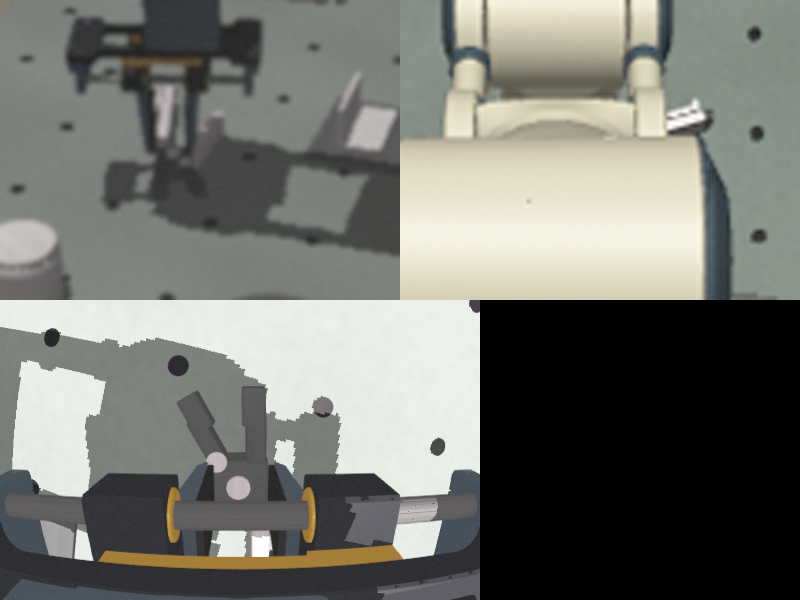

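The wrist crop shows the fingers straddling the housing correctly, with a small gap left on each side (housing at columns 215–268, fingers at 205 and 275). So the housing is narrower than this opening reading, and I'll close further.

Run:
```python
from h import *
for w in(.026,.022,.018,.01):
    r=arm.grip(w);print(w,r,arm.current_width(),arm.current_grasp_force(),arm.current_force(),arm.current_t())
    if arm.current_grasp_force()>3:break
```

```text
0.026 False 0.02594271669545764 0.0 [-0.07342437 -0.39903067 -0.08983359] 15.3083
0.022 False 0.021891525651576073 0.0 [-0.67286507 -0.65548077  0.63235939] 15.6
0.018 False 0.01795479673583306 0.0 [-0.08927603  0.15544199 -0.7447273 ] 15.8917
0.01 False 0.010208006079463846 0.0 [-0.14466982  0.29299397 -1.18278903] 16.25
```

Run:
```python
from h import *
im,c=shot("wrist","w")
s=arm.snapshot("side")
a=cv2.resize(im[120:360,170:410],(500,500),interpolation=cv2.INTER_CUBIC);b=cv2.resize(s[150:220,190:250],(300,350),interpolation=cv2.INTER_CUBIC)
cv2.imwrite("pics/m6.png",np.hstack([a,np.pad(b,((0,150),(0,0),(0,0)))])[:,:,::-1])
```

```text
(no output)
```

View pics/m6.png

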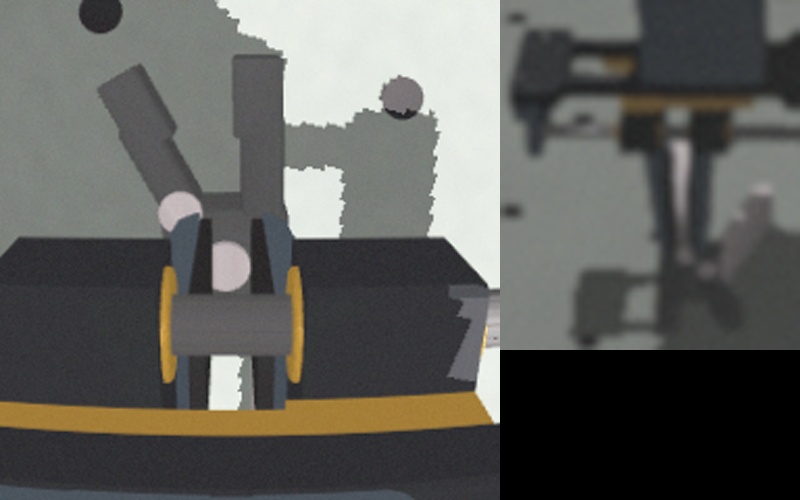

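Run:
```python
from h import *
def proj(n,P):
    c=arm.get_calibration(n);K=np.array(c["intrinsics"]);T=np.array(c["cam_to_world"]);q=T[:3,:3].T@(np.array(P)-T[:3,3])
    if n=="wrist":
        r=np.hypot(*q[:2]);q[:2]*=np.arctan2(r,q[2])/r;return K[:2,:2]@q[:2]+K[:2,2]
    return (K@q)[:2]/q[2]
p=arm.current_ee_pos();R=arm.current_tool_rot();print(p)
for h in(0,.01,.02,.025,.03,.04):
  for s in(-.005,.005):
    P=p+[0,0,h]+R[:,1]*s+R[:,0]*.016; Q=proj("wrist",P); u=proj("side",p+[0,0,h]);print(h,s,"zoom wrist",np.round((Q-[170,120])*500/240),"side",np.round((u-[190,150])*5+[500,0]))
for k,P in[("housing top ctr",[.6589,.0625,.032]),("bench",[.6589,.0625,0])]:
  print(k,np.round((proj("wrist",P)-[170,120])*500/240),np.round((proj("side",P)-[190,150])*5+[500,0]))
```

```text
[0.65888114 0.06301372 0.00699278]
0 -0.005 zoom wrist [212. 191.] side [683. 289.]
0 0.005 zoom wrist [245. 191.] side [683. 289.]
0.01 -0.005 zoom wrist [212. 199.] side [683. 275.]
0.01 0.005 zoom wrist [245. 199.] side [683. 275.]
0.02 -0.005 zoom wrist [211. 209.] side [682. 261.]
0.02 0.005 zoom wrist [246. 208.] side [682. 261.]
0.025 -0.005 zoom wrist [210. 213.] side [682. 254.]
0.025 0.005 zoom wrist [247. 213.] side [682. 254.]
0.03 -0.005 zoom wrist [210. 219.] side [681. 247.]
0.03 0.005 zoom wrist [247. 219.] side [681. 247.]
0.04 -0.005 zoom wrist [209. 230.] side [680. 232.]
0.04 0.005 zoom wrist [248. 230.] side [680. 232.]
housing top ctr [228. 269.] [682. 253.]
bench [228. 234.] [684. 298.]
```

Both views put the real fingertips about 30 mm above the stated TCP (tip at row 220 in the wrist crop, where 191 was expected, and row 240 in the side view, where 289 was expected). The housing sits where predicted. So the fingers are passing over the housing. I'll lower them in small steps, watching the force.

Run:
```python
from h import *
p=arm.current_ee_pos()
arm.grip(.06)
for z in(-.002,-.010,-.017):
    try: arm.move_l([p[0],p[1],z],feed=.06)
    except Exception as e: print("EXC",repr(e));break
    f=np.array(arm.current_force());print(z,np.round(arm.current_ee_pos(),4),np.round(f,1),arm.current_t())
    if np.linalg.norm(f)>6: break
r=arm.grip(.028);print(r,arm.current_width(),arm.current_grasp_force(),arm.current_force(),arm.current_t())
np.save("w7.npy",arm.snapshot("wrist"))
```

```text
-0.002 [ 0.6584  0.063  -0.0027] [0.2 0.5 0.6] 17.5333
-0.01 [ 0.6585  0.063  -0.0105] [-1.   0.4  0.3] 17.8167
-0.017 [ 0.6586  0.063  -0.0175] [-0.  -0.1 -0.3] 18.0833
False 0.03883514255482398 28.928900230675936 [-1.30688853  0.17793308  0.99802113] 18.5583
```

Run:
```python
from h import *
p=np.array(arm.current_ee_pos());a=np.radians(105.8);d=np.array([np.cos(a),np.sin(a)])
arm.grip(.046)
q=p[:2]+d*.0035
arm.move_l([*q,-.019],feed=.1)
arm.grip(.028);print(arm.current_width(),arm.current_grasp_force())
arm.move_l([*q,.006],feed=.12)
arm.sleep(.1);print(arm.current_width(),np.round(arm.current_force(),1),np.round(arm.current_torque(),2))
R=down(0)
arm.move_l([.60,-.205,.012],R,feed=.25)
X,Y=.5153,-.073
arm.move_l([X+.0035,Y-.125,.012],R,feed=.2)
np.save("w8.npy",arm.snapshot("wrist"));import pickle;pickle.dump(arm.get_calibration("wrist"),open("w8.pkl","wb"))
c=arm.get_calibration("wrist");r=rectify(np.load("w8.npy"),c,X,Y-.04,.12,.05,800,450)
cv2.imwrite("pics/w8.png",r[:,:,::-1])
print(arm.current_t(),arm.current_ee_pos(),np.array(c["cam_to_world"])[:3,3])
```

```text
0.036223096884071715 32.70433726720512
0.03578862774721179 [ 0.8 -0.2 -5.9] [ 0.15 -0.1  -0.03]
21.85 [ 0.51977181 -0.19764132  0.01227694] [ 0.51940577 -0.1289381   0.21683363]
```

View pics/w8.png

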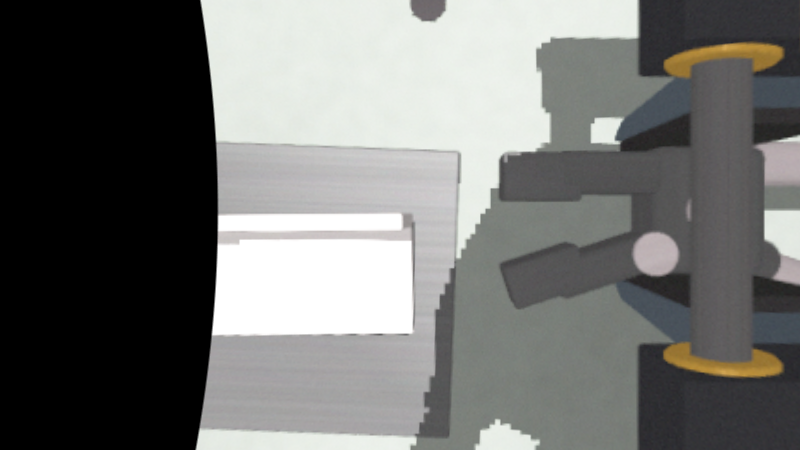

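The wrist view shows the pliers held square: fixed jaw face at row 200, jaw tip at column 500, leg strip at rows 213–230 ending at column 403. That gives a gap of 3.8 mm from the fixed jaw to the leg and 48 mm to advance for a 20 mm overlap.

Run:
```python
from h import *
R=down(0);x0=.5198;yT=-.1496;yo=yT-.0023
F=lambda:np.round(arm.current_force(),1)
arm.move_l([x0,-.1976,-.0185],R,feed=.12);print("down",F())
arm.move_l([x0,yT,-.0185],feed=.12);print("fwd",F())
arm.move_l([x0,yT,-.0195],feed=.05);print("rest",F())
arm.grip(.078)
arm.move_l([x0,yT,.012],feed=.2)
arm.move_l([x0-.012,yo-.073,.012],feed=.2)
arm.move_l([x0-.012,yo-.073,-.021],feed=.15);print("at handles",F(),arm.current_t())
for w in(.064,.0615,.059,.0565,.054,.0515,.049,.0465,.044,.0415,.036):
    c=-.020+max(w,.041)/2
    arm.move_l([x0-c,yo-.073,-.021],feed=.05)
    arm.grip(w);print(w,round(arm.current_width(),4),round(arm.current_grasp_force(),1),F()[:2])
print(arm.current_t())
```

```text
down [ 0.1 -0.4 -5.2]
fwd [-0.4 -0.7 -4.3]
rest [ 0.5  0.2 -4.5]
at handles [1. 0. 1.] 25.05
0.064 0.0641 3.4 [3.4 1. ]
0.0615 0.0616 2.6 [0.9 0.9]
0.059 0.0589 3.0 [ 0.5 -0.3]
0.0565 0.0565 3.1 [0.2 0.3]
0.054 0.0544 5.0 [0.7 0.1]
0.0515 0.0517 10.5 [ 0.3 -0.4]
0.049 0.0486 12.8 [ 0.3 -0.2]
0.0465 0.0466 8.0 [ 0.9 -0.6]
0.044 0.044 0.8 [ 1.9 -0.1]
0.0415 0.0416 5.9 [1.4 0.7]
0.036 0.0406 30.0 [-0.2 -0.3]
30.8417
```

Run:
```python
from h import *
x0=.5198;yT=-.1496;yo=yT-.0023
F=lambda:np.round(np.mean([arm.current_force() for _ in range(8)],0),1)
p=arm.current_ee_pos()
arm.grip(.052);arm.grip(.0445);print("lock check",arm.current_width(),arm.current_grasp_force())
if arm.current_grasp_force()<2:
    arm.grip(.07);arm.move_l([p[0],p[1],.012],feed=.2)
    arm.move_l([x0,yT,.012],feed=.2);arm.move_l([x0,yT,-.021],feed=.15);print(F())
    arm.grip(.028);print("housing",arm.current_width(),arm.current_grasp_force(),F(),np.round(arm.current_torque(),2))
    np.save("a0.npy",arm.snapshot("wrist"))
    arm.move_l([x0,yT,.025],feed=.12);arm.sleep(.2);print("lift",arm.current_width(),F(),np.round(arm.current_torque(),2))
    a=arm.snapshot("wrist");np.save("a1.npy",a);s=arm.snapshot("side");np.save("s1.npy",s)
    b=np.load("a0.npy")
    for i in(b,a):
        m=(i.min(2)>235).astype(np.uint8);n,l,st,ce=cv2.connectedComponentsWithStats(m);print([ (st[k].tolist()) for k in np.argsort(-st[1:,4])[:3]+1])
print(arm.current_t())
```

```text
lock check 0.04466633170435514 0.0
[0.1 0.  0.4]
housing 0.03582490417755253 29.995190799236298 [0.2 0.5 6.7] [-0.   -0.06 -0.26]
lift 0.03592931504582116 [ 0.4 -0.2 -5.8] [ 0.09 -0.12  0.  ]
[[203, 18, 87, 123, 6841], [98, 152, 36, 39, 501], [403, 218, 20, 14, 160]]
[[203, 18, 86, 125, 6772], [368, 184, 34, 49, 509], [130, 153, 31, 27, 367]]
34.875
```

The pliers are locked. The lift shows 5.8 N (pliers plus angle), and the angle stays fixed in the wrist image. Carrying it across now.

Run:
```python
from h import *
F=lambda:np.round(np.mean([arm.current_force() for _ in range(8)],0),1)
# angle outline relative to tool, held: bright blob on plane of the flat leg top
c=arm.get_calibration("wrist");a=np.load("a1.npy");p=np.array(arm.current_ee_pos())
r=rectify(a,c,p[0]-.02,p[1]+.08,.07,.057,560,560)
m=(r.min(2)>235).astype(np.uint8);n,l,st,ce=cv2.connectedComponentsWithStats(m);k=1+np.argmax(st[1:,4]);x,y,w,h=st[k][:4]
s=.00025;print("angle rel tool: x %.4f..%.4f y %.4f..%.4f"%(-.02-(y+h-280)*s,-.02-(y-280)*s,.08-(x+w-280)*s,.08-(x-280)*s))
xt,yt=.5133,.1994
arm.move_l([xt,yt,.025],feed=.2);print(F())
arm.move_l([xt,yt,-.015],feed=.12)
for z in(-.0185,-.020,-.021,-.0215):
    arm.move_l([xt,yt,z],feed=.05);f=F();print(z,f)
    if f[2]>1:break
print(arm.current_ee_pos(),arm.current_t())
np.save("t9.npy",arm.snapshot("wrist"))
```

```text
angle rel tool: x -0.0413..0.0043 y 0.0620..0.1308
[ 0.4  0.  -5.7]
-0.0185 [-1.   1.  -5.6]
-0.02 [ 0.5 -0.2 -5.6]
-0.021 [-2.3 -1.2  2.4]
[ 0.51350713  0.19947692 -0.02068516] 38.0
```

Run:
```python
from h import *
F=lambda:np.round(np.mean([arm.current_force() for _ in range(4)],0),1)
xt,yt=.5135,.1994;yo=yt-.0023
arm.grip(.060);arm.move_l([xt,yt,.012],feed=.2)
arm.move_l([xt+.029,yo-.123,.012],feed=.2)
np.save("b0.npy",arm.snapshot("side"))
arm.move_l([xt+.029,yo-.123,-.021],feed=.12);print(F(),arm.current_t())
pk=0
for w in(.048,.044,.041,.038,.0355,.033,.031,.029,.027,.025):
    c=-.008-w/2
    arm.move_l([xt-c,yo-.123,-.021],feed=.06);arm.grip(w);g=arm.current_grasp_force();print(w,round(arm.current_width(),4),round(g,1),F()[:2])
    pk=max(pk,g)
    if pk>2.5 and g<.5*pk and w<.035:break
print(arm.current_t());np.save("b1.npy",arm.snapshot("side"))
```

```text
[-0.  -0.1 -0.2] 40.1917
0.048 0.0482 1.0 [-2.8  1. ]
0.044 0.0439 0.9 [-1.2 -0.4]
0.041 0.0409 11.9 [-0.9 -0.3]
0.038 0.038 0.4 [-0.4  0.5]
0.0355 0.0353 0.8 [-2.3  0.2]
0.033 0.0331 0.7 [-2.1 -0.2]
43.4667
```

The force rose to 11.9 N and then dropped, which suggests the pliers tripped. I'll confirm from the jaw profile in a wrist picture above the housing.

Run:
```python
from h import *
import pickle
xt,yt=.5135,.1994;yo=yt-.0023
arm.grip(.060);p=arm.current_ee_pos();arm.move_l([p[0],p[1],.025],feed=.2);arm.move_l([xt,yt,.025],feed=.2)
c=arm.get_calibration("wrist");im=arm.snapshot("wrist");np.save("c1.npy",im)
def prof(im,c,px,py,z,lab):
    r=cv2.cvtColor(rectify(im,c,px,py,.1,z,400,400),cv2.COLOR_RGB2GRAY) # .5mm/px
    for dx in(42,48,54): # pliers x fwd = world +y (left); pliers y = world -x (down)
        u=int(200-dx/.5);print(lab,dx,[int(r[int(200+dy/.5),u]) for dy in range(-20,48,3)])
prof(im,c,xt,yo,.032,"now")
c8=pickle.load(open("w8.pkl","rb"));prof(np.load("w8.npy"),c8,.5198,-.1976-.0023,.063,"open")
c9=dict(c8);T=np.array(c8["cam_to_world"]).copy();T[:3,3]+=np.array([.5198,-.1496,.025])-[.51977,-.19764,.01228];c9["cam_to_world"]=T
prof(np.load("a1.npy"),c9,.5198,-.1519,.078,"lock")
# angle on the round plate: white blob near it
r=rectify(im,c,.4963,.276,.1,.051,400,400);m=(r.min(2)>235).astype(np.uint8)
n,l,st,ce=cv2.connectedComponentsWithStats(m);print([st[k].tolist() for k in 1+np.argsort(-st[1:,4])[:4]],arm.current_t())
```

```text
now 42 [198, 199, 188, 193, 184, 190, 211, 255, 190, 188, 189, 87, 73, 86, 85, 86, 85, 85, 87, 87, 89, 88, 90]
now 48 [198, 197, 195, 198, 198, 195, 211, 255, 183, 250, 255, 255, 185, 71, 87, 84, 86, 85, 181, 213, 157, 112, 120]
now 54 [204, 200, 203, 205, 201, 200, 209, 255, 181, 198, 255, 255, 255, 255, 76, 86, 86, 176, 186, 184, 85, 88, 89]
open 42 [127, 126, 85, 86, 86, 84, 125, 125, 126, 125, 70, 85, 86, 86, 85, 124, 126, 125, 124, 126, 124, 126, 123]
open 48 [238, 180, 85, 87, 88, 88, 128, 124, 125, 125, 123, 75, 83, 86, 87, 83, 123, 123, 125, 123, 123, 125, 123]
open 54 [237, 239, 85, 87, 88, 88, 127, 126, 126, 125, 125, 110, 83, 89, 88, 79, 128, 126, 124, 127, 125, 127, 126]
lock 42 [129, 129, 86, 86, 86, 85, 186, 187, 86, 87, 87, 88, 83, 84, 85, 86, 90, 86, 86, 86, 90, 86, 86]
lock 48 [237, 238, 83, 87, 87, 87, 191, 188, 87, 89, 85, 89, 183, 190, 189, 187, 186, 188, 185, 92, 88, 85, 86]
lock 54 [239, 238, 86, 88, 89, 90, 192, 191, 89, 88, 88, 86, 187, 191, 190, 187, 188, 191, 188, 86, 88, 88, 88]
[[119, 163, 158, 74, 6498], [205, 52, 6, 8, 13], [169, 22, 4, 6, 11], [238, 4, 3, 7, 10]] 45.3417
```

The jaw profile shows the moving jaw open again (its edge at y of about 13 to 22 mm), and the angle's leg is centred on the round plate. Withdrawing the pliers and laying them down.

Run:
```python
from h import *
F=lambda:np.round(np.mean([arm.current_force() for _ in range(6)],0),1)
xt,yt=.5135,.1994
arm.move_l([xt,yt,-.021],feed=.15);print(F())
arm.grip(.028);print(arm.current_width(),arm.current_grasp_force(),F())
arm.move_l([xt+.003,yt,-.0205],feed=.04)
arm.move_l([xt+.003,yt-.06,-.0195],feed=.08);print("back",F())
arm.move_l([xt+.003,yt-.065,.008],feed=.15)
arm.move_l([.65,.0,.008],feed=.25);arm.sleep(.1);print("held",F(),arm.current_width())
arm.move_l([.65,.0,-.017],feed=.12)
for z in(-.019,-.020,-.021,-.0215):
    arm.move_l([.65,.0,z],feed=.04);f=F();print(z,f)
    if f[2]>-2:break
arm.grip(.065);arm.move_l([.65,0,.03],feed=.15);arm.move_l([.60,-.02,.17],feed=.25)
c=arm.get_calibration("wrist");im=arm.snapshot("wrist")
r=rectify(im,c,.4963,.276,.1,.051,400,400);m=(r.min(2)>235).astype(np.uint8)
n,l,st,ce=cv2.connectedComponentsWithStats(m);print("wrist",[st[k].tolist() for k in 1+np.argsort(-st[1:,4])[:3]])
t=arm.snapshot("top")[180:250,175:245];m=(t.min(2)>235).astype(np.uint8);n,l,st,ce=cv2.connectedComponentsWithStats(m);k=1+np.argmax(st[1:,4]);u,v,w,h=st[k][:4]
print("top blob",st[k],at("top",(175+u,180+v),.03),at("top",(175+u+w,180+v+h),.011))
print(arm.current_t(),np.round(arm.current_force(),1))
```

```text
[ 0.7 -0.2 -0.1]
0.03645084586474482 28.175586453412507 [-1.  -0.9  7.4]
back [ 0.4  0.4 -4.4]
held [-0.1  0.7 -4.6] 0.03610146128050096
-0.019 [-0.7 -0.5 -5.6]
-0.02 [ 0.5  0.2 -2.1]
-0.021 [-0.7  1.6  5.2]
wrist []Traceback (most recent call last):
  File "<stdin>", line 18, in <module>
    return _wrapfunc(a, 'argmax', axis=axis, out=out, **kwds)
    return bound(*args, **kwds)
ValueError: attempt to get argmax of an empty sequence
```

Run:
```python
from h import *
print(arm.current_t())
arm.move_l([.50,.15,.17],feed=.3)
c=arm.get_calibration("wrist");im=arm.snapshot("wrist")
for z in(.051,.011):
    r=rectify(im,c,.4963,.276,.1,z,400,400)
    for th in(235,170):
        m=(r.min(2)>th).astype(np.uint8);n,l,st,ce=cv2.connectedComponentsWithStats(m);print(z,th,[st[k].tolist() for k in 1+np.argsort(-st[1:,4])[:4]])
g=cv2.cvtColor(r,cv2.COLOR_RGB2GRAY)
for v in range(60,340,14):print(v,g[v,40:380:20].tolist())
print(arm.current_t())
```

```text
51.875
0.051 235 [[142, 183, 140, 62, 8479], [120, 163, 156, 9, 1159]]
0.051 170 [[140, 182, 142, 64, 8900], [119, 161, 159, 12, 1673]]
0.011 235 [[120, 182, 157, 69, 10655], [96, 159, 176, 10, 1446]]
0.011 170 [[119, 181, 159, 71, 11284], [95, 157, 179, 13, 2148]]
60 [166, 165, 168, 168, 167, 169, 168, 171, 168, 167, 167, 168, 166, 165, 164, 159, 161]
74 [162, 166, 168, 167, 169, 168, 172, 161, 152, 165, 166, 165, 166, 164, 160, 162, 157]
88 [166, 166, 166, 166, 167, 164, 138, 141, 138, 145, 143, 164, 163, 163, 161, 160, 157]
102 [163, 165, 167, 167, 149, 136, 137, 135, 140, 142, 140, 141, 159, 162, 159, 157, 160]
116 [162, 165, 165, 166, 129, 132, 135, 136, 138, 143, 139, 142, 142, 160, 162, 160, 158]
130 [163, 163, 162, 126, 129, 133, 134, 138, 138, 140, 141, 143, 144, 143, 160, 159, 159]
144 [163, 164, 165, 126, 130, 133, 132, 137, 139, 141, 144, 142, 145, 147, 156, 158, 158]
158 [163, 161, 133, 177, 169, 162, 163, 191, 220, 230, 204, 206, 146, 144, 149, 159, 160]
172 [161, 163, 125, 127, 117, 115, 115, 114, 113, 116, 117, 116, 97, 141, 127, 158, 157]
186 [61, 165, 125, 128, 232,
[... 249 characters left out ...]
3, 119, 124, 238, 250, 250, 251, 251, 252, 252, 252, 99, 134, 134, 161, 156]
242 [161, 165, 119, 121, 250, 250, 251, 251, 251, 252, 252, 252, 125, 134, 130, 160, 156]
256 [161, 164, 171, 120, 124, 126, 128, 131, 132, 131, 130, 136, 134, 130, 158, 83, 112]
270 [163, 166, 165, 119, 123, 126, 128, 129, 129, 130, 132, 135, 133, 129, 153, 80, 87]
284 [162, 167, 167, 149, 124, 125, 128, 126, 127, 130, 131, 132, 132, 159, 115, 79, 81]
298 [166, 167, 168, 167, 124, 124, 128, 126, 124, 127, 128, 128, 125, 157, 79, 77, 82]
312 [165, 167, 165, 170, 167, 124, 123, 125, 123, 125, 125, 117, 164, 160, 81, 80, 80]
326 [167, 169, 168, 171, 167, 167, 160, 124, 121, 115, 162, 162, 160, 160, 79, 81, 81]
52.7333
```

The angle stands upright and centred: 80 mm long, with its footprint centre about 3 mm from the plate's. The pliers lie clear on the bench, so I'm handing in.

Run:
```python
from rig import arm
print(arm.current_t(),arm.sign_off())
```

```text
the job is handed in; nothing more can be done
52.7333 None
```

The job is handed in at 52.7 s: the angle stands on its flat leg about 3 mm from the middle of the round plate, and the released pliers were laid on the bench roughly 0.3 m from it (not viewed after letting go).

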